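Comb the pencils into the grooves of a ship's radio-room tray

TASK

The pencils lie askew on the ribs of the grooved desk tray: take up the hand rake, set its tines down on the wide smooth strip behind them and comb across the grooves to the other end, tines resting lightly on the ribs all the way, never bearing down or forcing a jam, until every pencil has dropped into a groove and lies there parallel. Move the pencils with the rake only, then stand the rake back upright on the desk clear of the tray, and leave the mug, trackball and stapler alone.

Things in the scene. Friction and masses are not known exactly. Their poses are not given: they have to be found in the camera images.
- tray: shallow wooden pencil tray screwed to the desk, walls 6 mm thick, 33 mm high, outside x -120 to 105 mm, y +-87 mm; origin on its underside, z up, y along the grooves, x across them, away from the robot. A grey plastic liner fills it on a foam pad: wide smooth strip at x 46 to 97 mm, nine grooves at -84 to 46 mm, narrower smooth strip at -112 to -84 mm
- wide_strip (a point): point on the wide smooth strip at the tray's far end (tray x = 82, y = 0 mm), axes as the tray's, at the nominal height of strips and rib tops: 26 mm above the desk, 7 mm below the wall tops. A rake head stands here between the pencils and the end wall
- grooves (a point): middle of the grooved part (tray x = y = 0), at nominal rib-top height. Nine grooves along y, 11.8 mm wide, 9.5 mm deep (a pencil lies wholly below the rib tops), round-topped 3 mm ribs between, broken for |y| < 9 mm by a finger scoop. The liner slopes, differently each run, up to 2 degrees either way about the y line through here, unmeasured; it gives 1 mm per 8 N and springs back
- comb_end (a point): point near the tray's near end (tray x = -70, y = 0), by the last rib, at nominal rib-top height. The combing ends with the rake here; because of the slope the rib tops here, as on the wide strip, may truly lie 3 mm higher or lower than this point
- rake: wooden hand rake standing on its tines on the desk, 160 g; origin at the centre of its foot, level with the tine tips, z up. Head 122 mm long along its y: six flat tines 6 mm thick (y), 22 mm deep (x; toes eased, flat foot 14 mm, wider than a groove), 26 mm long, at y = +-19, +-36.5, +-54 mm, under a bar 22 mm wide, top at 38 mm. Both sides alike; combs towards its x or -x
- rake_grip (a point): centre of the rake's upright grip plate, 63 mm above the tine tips: 14 mm thick (rake x), 64 mm long (rake y), from 38 to 88 mm height; to be pinched across its thickness from above
- pencil1: a hexagonal yellow pencil, 9 mm across the flats and 130 mm long, sharpened at one end; origin on its axis at mid-length, x along it towards the point. Starts lying askew across the rib tops, over the grooves (pencil4 lies crosswise on top of the other three)
- pencil2: a hexagonal yellow pencil, 9 mm across the flats and 130 mm long, sharpened at one end; origin on its axis at mid-length, x along it towards the point. Starts lying askew across the rib tops, over the grooves (pencil4 lies crosswise on top of the other three)
- pencil3: a hexagonal yellow pencil, 9 mm across the flats and 130 mm long, sharpened at one end; origin on its axis at mid-length, x along it towards the point. Starts lying askew across the rib tops, over the grooves (pencil4 lies crosswise on top of the other three)
- pencil4: a hexagonal yellow pencil, 9 mm across the flats and 130 mm long, sharpened at one end; origin on its axis at mid-length, x along it towards the point. Starts lying askew across the rib tops, over the grooves (pencil4 lies crosswise on top of the other three)
- mug: a white mug, 76 mm wide, 90 mm high, a bystander; origin at the centre of its foot
- trackball: a grey desk trackball, 125 by 75 mm and 52 mm high, a bystander; origin at the centre of its underside
- stapler: a black stapler, 130 by 36 mm and 52 mm high, a bystander; origin at the centre of its underside
Not all that is in view belongs to the job. What is shaped like the rake but blue is not meant. Leave any grey look-alike of the pencil2 alone.

How it is judged:
By the outcome, as a careful person would: the job done as asked, in the order asked, and still so for the second after the job is handed in, with the robot touching nothing.
It also fails if it takes over 67 s, if anything falls off the work surface, if the arm or the gripper's body presses on something with over 40 N, if the wrist force passes 120 N, or if a joint passes its speed limit or range.

ROBOT

A 7-joint arm with a two-finger parallel gripper is mounted at the origin on the work surface. World frame = base frame: x ahead of the robot, y to its left, z up, the work surface at z = 0. Lengths are in m, angles in degrees, forces in N, time in s.
With the tool pointing down it reaches from about 0.35 to 0.9 m from the base axis. Payload 8.1 kg.
Tool frame: the origin (TCP) lies midway between the tips of the shut fingers; the grasp point (between the pads) lies 19 mm behind it; z points along the fingers, y is the line along which they close (so a half turn about z gives the same grasp; the last joint's range is limited). The gripper opens to 85 mm and grips with 20 to 120 N. Pads are 22 mm wide; open, the fingers measure 114 mm over their backs; the gripper's body (76 mm by 85 mm) begins 54 mm behind the grasp point. The pads swing forward as they close: fully open they stand 13 mm farther back than shut.
Start: joints at [62.361, 24.895, 1.432, 90.138, -0.665, 64.973, -4.303], TCP at [0.232, -0.58, 0.211] pointing down, gripper open.
Joint ranges: [-149.89, 149.89], [-25.12, 119.58], [-72.63, 75.52], [4.76, 147.25], [-75.54, 255.54], [6.69, 114.76], [-157.13, 157.13]. Speed limits (degrees/s): [127.2, 127.2, 172.46, 172.46, 180, 180, 180].

INTERFACE

Orientations are given as a 3x3 rotation matrix whose columns are the frame's x, y, z axes.
In Python, from rig import manip gives the robot as it stands. The module is installed in compiled form; this text tells all that it offers.
- The arm moves only by the tool jog_arm, never from a script. Its argument "commands" is a list of rows, each a list of 3 entries, a list of its own where there are three numbers: the turn, a rotation vector about the world's x, y, z in units of 6 degrees (1.0 is 6 degrees), then the shift along the world's x, y, z in units of 40 mm (1.0 is 40 mm), then the closure, from 0 (fully open) to 1 (shut). A call has exactly 8 rows; each row shifts and turns the commanded pose from where the row before left it; what a row does not reach is not made up. A row lasts 1/12 s, in which the tool goes at most 41.7 mm and 7.16 degrees, less where a joint would pass 70% of its speed; a pose out of reach is approached as far as the arm can. A call is refused whole if a number of a shift passes 1 or a number of a turn 1, either way. A call with a gripper value outside its range is refused whole. The fingers move at their own pace and stop on an object; the grip force is fixed at half the most. Time passes only in rows, so rows that do not move let the fingers close, or fill a call up. It gives the time, the measured TCP pose, the force, the opening and the grip force at its end, in the units of the state.
- manip.get_obs(): the state, without advancing time (a new reading comes with each control period).
- manip.grab_frame(name): name is "scene" or "top" or "wrist"; returns the picture (400x640x3 uint8, blue, green, red); there is no depth.
- manip.calibration(name): a dict with "fov_y" (degrees; the focal length in pixels is half the picture's height over the tangent of half this angle, whatever the lens; pixels are square), "cx", "cy" (the principal point, pixels), "dist" ([k1, k2, p1, p2, k3] as OpenCV has them; the pictures are not rectified), "world_to_cam" (4x4, takes a point from world to camera coordinates). Camera axes: x right, y up, looking along -z (the intrinsics and any distortion apply to the point x, -y, -z); pixel columns grow to the right and rows downward; lengths in m; the calibration is good to about 2 mm. A picture is of the moment at which its call begins: read the wrist's pose just before it. calibration takes no time and is no camera call; for the wrist camera it gives the pose at the moment of the call.
- manip.sign_off(): hands the job in; it is judged then, once.
Trained networks look in the newest picture that a camera, given by its name, has taken for a name from the list of things; names that differ only in an ending like _2 or _b are one class to them, and where a whole thing is asked for, a point or a joint stands for the part that bears it (a point fixed in the world has none). Each returns a list of dicts, best first, with "p" (0 to 1); they miss things now and then, are a little off and sometimes report something else, mostly with a low value. They report only what shows in the picture. A call takes as long as a camera call. They do not tell look-alikes from the thing itself.
- manip.spot_in(camera, target): "location" ([row, column] as shares, 0 to 1, of the picture: columns of its width, rows of its height, amid what is visible of it).
- manip.pinpoint(camera, target): "location" ([row, column] as shares, 0 to 1, of the picture: columns of its width, rows of its height: a listed point, or the origin of a listed thing).
The state is a dict: "clock": time; "joint_pos": joint angles; "joint_velocities": joint speeds; "effort": joint torques, N m; "tcp_pos": TCP position; "ee_rot": TCP orientation; "force": force on the tool from outside, world axes, zero at the start; "wrist_torque": the same for the moment, N m; "width": finger opening in m; "gripper_force": force on a finger pad.
Only numpy, scipy, OpenCV 4.12 (cv2) and the standard library are available. Lean on these libraries where they do the work, as an engineer would, in place of code of your own. Each camera call takes 0.05 s, during which the arm holds its last target. There are 200 camera calls.

## Working session

There is one attempt and no reset: what is moved stays moved. The work goes in short steps, Python scripts to look and compute and a tool call to move; the robot and the scene stay as the last step left them, time stands still between calls to the robot, and variables do not carry over. Pictures are saved under pics/ and viewed, at most 10 in all, crops included, and the job is handed in when it is done.

Besides the shell and the picture viewer there is one more tool, called after "Call:" as name(argument=value, ...) on one line, values as JSON. jog_arm: Moves the arm, as the interface text tells. Its arguments: {"type":"object","properties":{"commands":{"type":"array"}},"required":["commands"]}

```bash
mkdir -p pics
cat > h.py <<'E'
import numpy as np, cv2, sys
from rig import manip
def K(n):
    c=manip.calibration(n); f=200/np.tan(np.radians(c["fov_y"])/2)
    return np.array([[f,0,c["cx"]],[0,f,c["cy"]],[0,0,1]]),np.array(c["dist"]),np.array(c["world_to_cam"])
def ray(n,u,v):
    k,d,T=K(n); p=cv2.undistortPoints(np.array([[[u,v]]],float),k,d)[0,0]
    r=T[:3,:3].T@np.array([p[0],-p[1],-1.]); return -T[:3,:3].T@T[:3,3],r
def at(n,u,v,z):
    o,r=ray(n,u,v); return o+r*(z-o[2])/r[2]
def proj(n,P):
    k,d,T=K(n); q=np.atleast_2d(P)@T[:3,:3].T+T[:3,3]; q=q*[1,-1,-1]
    return cv2.projectPoints(q,np.zeros(3),np.zeros(3),k,d)[0][:,0]
def tri(n1,a,n2,b):
    o1,r1=ray(n1,*a);o2,r2=ray(n2,*b); s=np.linalg.lstsq(np.c_[r1,-r2],o2-o1,rcond=None)[0]
    return (o1+r1*s[0]+o2+r2*s[1])/2
E
python3 - <<'E'
from h import *
np.set_printoptions(precision=3,suppress=True)
for n in("scene","top"):
    im=manip.grab_frame(n); cv2.imwrite(f"pics/{n}0.png",im)
    for t in("rake","rake_grip","wide_strip","grooves","comb_end","tray","mug","trackball","stapler","pencil1"):
        for r in manip.pinpoint(n,t)[:4]:
            v,u=np.array(r["location"])*[400,640]
            z={"rake_grip":.063,"wide_strip":.026,"grooves":.026,"comb_end":.026,"pencil1":.031}.get(t,0)
            print(n,t,round(r["p"],2),np.array([u,v]),at(n,u,v,z))
s=manip.get_obs();print(s["clock"],s["tcp_pos"],s["ee_rot"],s["width"],s["force"])
E
```

```text
scene rake 0.64 [465.088 305.8  ] [0.476 0.327 0.   ]
scene rake 0.63 [456.704 217.4  ] [0.338 0.165 0.   ]
scene rake 0.47 [339.072 214.68 ] [ 0.543  0.018 -0.   ]
scene rake_grip 0.75 [461.632 197.52 ] [0.34  0.163 0.063]
scene rake_grip 0.72 [468.608 285.2  ] [0.479 0.319 0.063]
scene wide_strip 0.68 [309.312 240.6  ] [0.643 0.058 0.026]
scene wide_strip 0.64 [343.616 215.92 ] [0.55  0.044 0.026]
scene wide_strip 0.41 [322.112 221.72 ] [0.595 0.032 0.026]
scene grooves 0.72 [339.52 220.  ] [0.563 0.048 0.026]
scene grooves 0.54 [287.808 119.2  ] [ 0.482 -0.296  0.026]
scene grooves 0.46 [336.192 216.4  ] [0.563 0.037 0.026]
scene comb_end 0.66 [364.608 200.32 ] [0.488 0.034 0.026]
scene tray 0.62 [339.776 226.   ] [0.559 0.045 0.   ]
scene tray 0.5 [340.992 219.48 ] [ 0.547  0.032 -0.   ]
scene tray 0.37 [322.624 224.8  ] [ 0.587  0.022 -0.   ]
scene tray 0.35 [208.  166.8] [ 0.716 -0.276  0.   ]
scene mug 0.73 [285.184 120.08 ] [ 0.474 -0.326  0.   ]
scene mug 0.43 [325.504 224.68 ] [0.582 0.025 0.   ]
scene trackball 0.62 [340.608 348.72 ] [0.713 0.267 0.   ]
scene stapler 0.64 
[... 627 characters left out ...]
 [0.563 0.046 0.026]
top comb_end 0.71 [313.728 240.2  ] [0.495 0.035 0.026]
top tray 0.79 [309.504 213.32 ] [0.564 0.056 0.   ]
top tray 0.64 [311.68 209.8 ] [0.573 0.052 0.   ]
top mug 0.91 [460.992 265.4  ] [ 0.48  -0.331  0.   ]
top mug 0.59 [311.296 207.68 ] [0.579 0.053 0.   ]
top stapler 0.64 [438.272 168.52 ] [ 0.721 -0.26   0.   ]
top pencil1 0.63 [314.88 200.68] [0.591 0.045 0.031]
top pencil1 0.55 [311.168 209.08 ] [0.569 0.051 0.031]
top pencil1 0.55 [312.192 219.2  ] [0.545 0.045 0.031]
top pencil1 0.55 [338.88 131.2 ] [0.779 0.007 0.031]
1.1 [ 0.232 -0.58   0.211] [[ 0.929  0.371  0.   ]
 [ 0.371 -0.929 -0.   ]
 [ 0.     0.    -1.   ]] 0.08558575539040848 [ 0.916  0.662 -0.035]
```

View pics/top0.png

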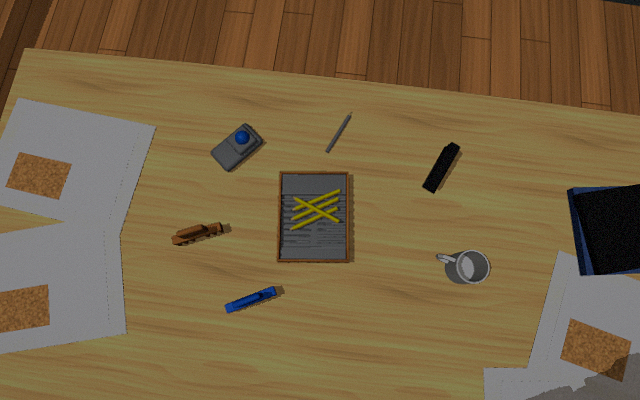

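View pics/scene0.png

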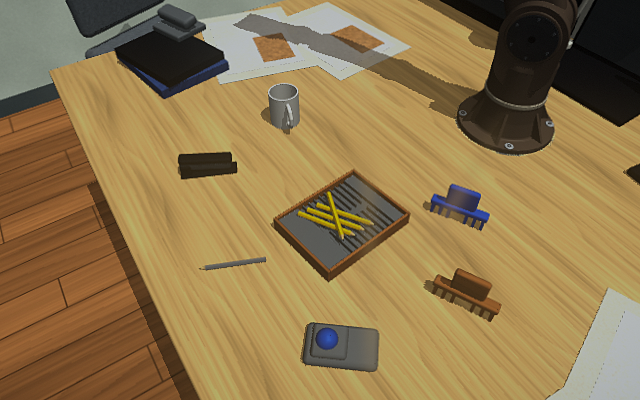

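The brown rake, which is the right one, is at about (200,234) in the top view, and the blue decoy is at (252,298). The tray is at (314,217) with its wide strip on the far side. I'll move over the tray for a wrist view and then go on to the rake.

Call:
jog_arm(commands=[[[0,0,0.55],[0.45,0.92,0.15],0],[[0,0,0.55],[0.45,0.92,0.15],0],[[0,0,0.55],[0.45,0.92,0.15],0],[[0,0,0.55],[0.45,0.92,0.15],0],[[0,0,0.55],[0.45,0.92,0.15],0],[[0,0,0.55],[0.45,0.92,0.15],0],[[0,0,0.55],[0.45,0.92,0.15],0],[[0,0,0.55],[0.45,0.92,0.15],0]])

```text
clock: 1.77
tcp_pos: [0.3762, -0.2843, 0.2598]
ee_rot: [[0.665, 0.747, 0.001], [0.747, -0.665, -0.001], [-0.0, 0.001, -1.0]]
force: [0.7, 0.5, -0.7]
width: 0.0856
gripper_force: 0.0
```

Call:
jog_arm(commands=[[[0,0,0.55],[0.45,0.92,0.15],0],[[0,0,0.55],[0.45,0.92,0.15],0],[[0,0,0.55],[0.45,0.92,0.15],0],[[0,0,0.55],[0.45,0.92,0.15],0],[[0,0,0.55],[0.45,0.92,0.15],0],[[0,0,0.55],[0.45,0.92,0.15],0],[[0,0,0.55],[0.45,0.92,0.15],0],[[0,0,0],[0,0,0],0]])

```text
clock: 2.43
tcp_pos: [0.5044, -0.0195, 0.3027]
ee_rot: [[0.308, 0.951, 0.004], [0.951, -0.308, 0.004], [0.005, 0.002, -1.0]]
force: [-0.0, 1.0, -0.4]
width: 0.0856
gripper_force: 0.0
```

Run:
```python
from h import *
np.set_printoptions(precision=3,suppress=True)
s=manip.get_obs();print(s["clock"],s["tcp_pos"],s["ee_rot"],s["joint_pos"],s["force"])
T=K("wrist")[2];print("cam",-T[:3,:3].T@T[:3,3],T[2,:3],K("wrist")[0])
cv2.imwrite("pics/w1.png",manip.grab_frame("wrist"))
```

```text
2.4333 [ 0.504 -0.02   0.303] [[ 0.308  0.951  0.004]
 [ 0.951 -0.308  0.004]
 [ 0.005  0.002 -1.   ]] [ 19.323  12.073 -27.752  96.652   5.633  72.457 -27.547] [-0.038  0.995 -0.354]
cam [0.528 0.054 0.466] [0.09  0.285 0.954] [[285.927   0.    317.151]
 [  0.    285.927 198.606]
 [  0.      0.      1.   ]]
```

View pics/w1.png

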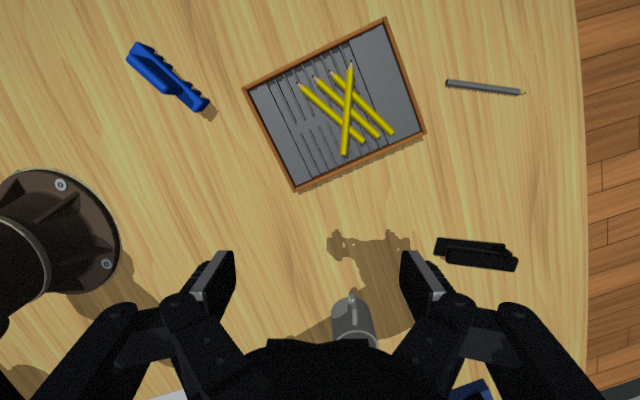

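The wrist view shows the whole tray. Its rim corners are at (243,90), (387,18), (425,133) and (297,188), and the four pencils lie across the grooves. I'll turn these into poses and move on to the rake.

Run:
```python
from h import *
np.set_printoptions(precision=4,suppress=True)
im=cv2.imread("pics/w1.png")
cv2.imwrite("pics/w1c.png",cv2.resize(im[5:205,230:440],None,fx=3.8,fy=3,interpolation=cv2.INTER_CUBIC)) if 0 else cv2.imwrite("pics/w1c.png",cv2.resize(im[10:200,235:435],None,fx=3,fy=3,interpolation=cv2.INTER_CUBIC))
k,d,T=K("wrist");np.savez("w1.npz",k=k,d=d,T=T)
m=np.array([[-.12,.087],[.105,.087],[.105,-.087],[-.12,-.087]])
w=np.array([at("wrist",u,v,.033)[:2] for u,v in [(243,90),(387,18),(425,133),(297,188)]]);print(w)
from scipy.optimize import least_squares
R=lambda a:np.array([[np.cos(a),-np.sin(a)],[np.sin(a),np.cos(a)]])
s=least_squares(lambda p:(m@R(p[2]).T+p[:2]-w).ravel(),[.56,.045,0]);print(s.x,np.degrees(s.x[2]),s.fun)
for t in("tray","grooves","wide_strip","comb_end"):
  for r in manip.pinpoint("wrist",t)[:1]:
    v,u=np.array(r["location"])*[400,640];print(t,r["p"],at("wrist",u,v,0 if t=="tray" else .026))
```

```text
[[ 0.4358  0.1082]
 [ 0.6551  0.1335]
 [ 0.6705 -0.0326]
 [ 0.4609 -0.0532]]
[0.563  0.0398 0.1126] 6.4499398947550475 [-0.0018  0.0046  0.0025  0.0045  0.0066 -0.0022 -0.0073 -0.0069]
tray 0.58 [0.5584 0.0363 0.    ]
grooves 0.78 [0.5569 0.0393 0.026 ]
wide_strip 0.72 [0.638  0.0388 0.026 ]
comb_end 0.98 [0.4927 0.0265 0.026 ]
```

View pics/w1c.png

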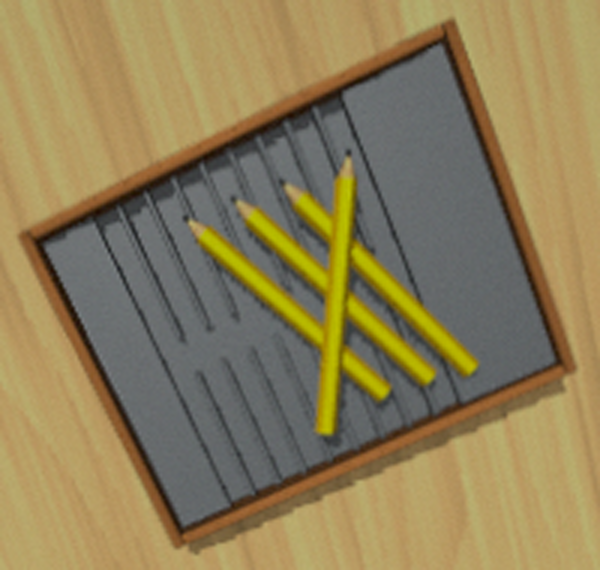

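Call:
jog_arm(commands=[[[0,0,0.6],[-0.15,0.95,0],0],[[0,0,0.6],[-0.15,0.95,0],0],[[0,0,0.6],[-0.15,0.95,0],0],[[0,0,0.6],[-0.15,0.95,0],0],[[0,0,0.6],[-0.15,0.95,0],0],[[0,0,0.5],[-0.15,0.95,0],0],[[0,0,0.5],[-0.15,0.95,0],0],[[0,0,0],[0,0,0],0]])

```text
clock: 3.35
tcp_pos: [0.457, 0.2439, 0.3016]
ee_rot: [[-0.101, 0.995, -0.001], [0.995, 0.101, 0.004], [0.004, -0.0, -1.0]]
force: [-1.7, 0.5, 0.5]
width: 0.0856
gripper_force: 0.0
```

Run:
```python
from h import *
np.set_printoptions(precision=4,suppress=True)
s=manip.get_obs();print(s["tcp_pos"],s["ee_rot"],s["joint_pos"])
cv2.imwrite("pics/w2.png",manip.grab_frame("wrist"))
for t,z in(("rake",0),("rake_grip",.063)):
  for r in manip.pinpoint("wrist",t)[:2]:
    v,u=np.array(r["location"])*[400,640];print(t,r["p"],u,v,at("wrist",u,v,z))
```

```text
[0.457  0.2439 0.3016] [[-0.1013  0.9949 -0.0005]
 [ 0.9948  0.1013  0.0039]
 [ 0.0039 -0.0001 -1.    ]] [ -2.2874  15.5496 -39.8745  94.3455  10.1189  73.7197 -38.1419]
rake 0.91 332.8 110.68 [0.4773 0.3134 0.    ]
rake 0.88 243.072 199.6 [0.3402 0.1544 0.    ]
rake_grip 0.8 231.168 210.6 [0.3383 0.1558 0.063 ]
rake_grip 0.6 336.51200000000006 109.80000000000001 [0.4797 0.3135 0.063 ]
```

View pics/w2.png

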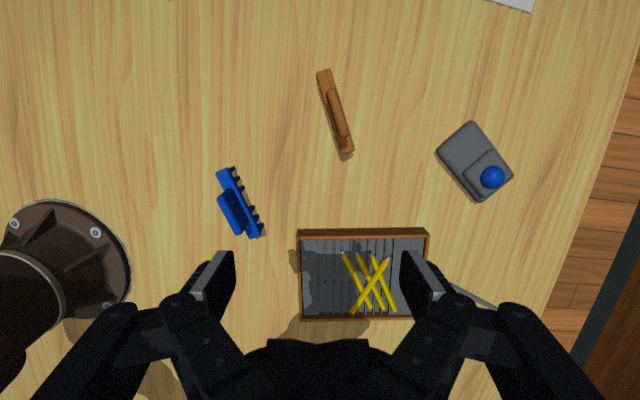

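The wrist view shows the brown rake at about (335,110), its bar running from (323,70) to (347,153). The blue rake is at (240,203) and the tray at (363,275).

```bash
cat > fit.py <<'E'
from h import *
np.set_printoptions(precision=4,suppress=True)
from scipy.optimize import least_squares
z=np.load("w1.npz"); import h
K0=h.K
h.K=lambda n:(z["k"],z["d"],z["T"]) if n=="w1" else K0(n)
R=lambda a:np.array([[np.cos(a),-np.sin(a)],[np.sin(a),np.cos(a)]])
m=np.array([[-.12,.087],[.105,.087],[.105,-.087],[-.12,-.087]])
px=np.array([(22,235),(452,20),(575,370),(180,547)])/3+[235,10]
pr=lambda p:np.c_[m@R(p[2]).T+p[:2],np.full(4,.033)]
s=least_squares(lambda p:(h.proj("w1",pr(p))-px).ravel(),[.56,.04,.1])
t=s.x;print("tray",t,np.degrees(t[2]),s.fun)
toT=lambda P:(np.array(P)[:2]-t[:2])@R(t[2])
if __name__=="__main__":
  for n,(u,v,zz) in {"p1":(185,220,.032),"p1e":(385,393,.032),"p2":(235,198,.032),"p2e":(430,378,.032),"p3":(287,184,.032),"p3e":(475,368,.032),"p4":(348,158,.041),"p4e":(325,433,.041)}.items():
    print(n,toT(h.at("w1",u/3+235,v/3+10,zz))*1000)
  for n in("scene","top"): print(n,[h.proj(n,pr(t)).round(0).tolist()])
  im=cv2.imread("pics/w2.png")
  cv2.imwrite("pics/w2c.png",cv2.resize(im[50:170,290:390],None,fx=5,fy=5,interpolation=cv2.INTER_CUBIC))
E
python3 fit.py
```

```text
tray [0.5617 0.0387 0.1138] 6.5189391732015745 [-2.2969  0.122   1.3786 -1.685   2.2386  0.5855 -1.3778  2.0393]
p1 [-43.7507  58.8788]
p1e [ 11.4773 -56.0743]
p2 [-18.1336  57.79  ]
p2e [ 34.7126 -58.5705]
p3 [ 6.6131 53.184 ]
p3e [ 56.9582 -63.3214]
p4 [35.6603 50.9772]
p4e [-23.9156 -60.3441]
scene [[[409.0, 210.0], [326.0, 270.0], [271.0, 215.0], [352.0, 166.0]]]
top [[[278.0, 262.0], [282.0, 171.0], [351.0, 171.0], [352.0, 263.0]]]
```

View pics/w2c.png

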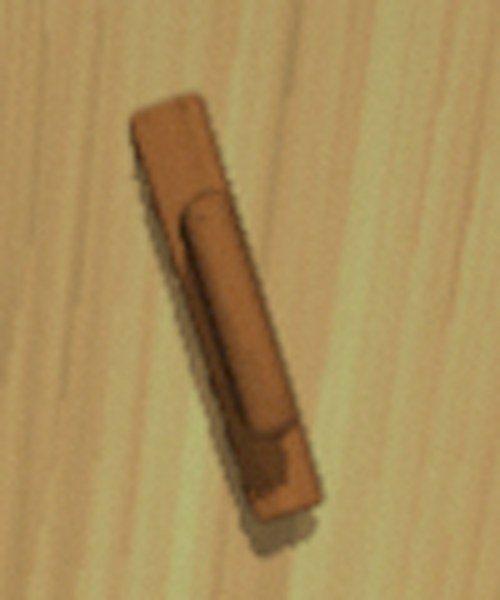

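```bash
cat > sil.py <<'E'
from h import *
from scipy.optimize import minimize
np.set_printoptions(precision=4,suppress=True)
S=4
def box(x0,x1,y0,y1,z0,z1): return np.array([[x,y,z] for x in(x0,x1) for y in(y0,y1) for z in(z0,z1)])
W=lambda z0:[box(-.12,.105,.081,.087,z0,.033),box(-.12,.105,-.087,-.081,z0,.033),box(-.12,-.114,-.087,.087,z0,.033),box(.099,.105,-.087,.087,z0,.033)]
TRAY=[(b,1) for b in W(0)]+[(box(-.114,.099,-.081,.081,.026,.026),0)]+[(b,1) for b in W(.026)]
RAKE=[(box(-.011,.011,-.061,.061,.026,.038),1),(box(-.007,.007,-.032,.032,.038,.088),1)]+[(box(-.011,.011,y-.003,y+.003,0,.026),1) for y in(-.054,-.0365,-.019,.019,.0365,.054)]
def place(p,P):
    c,s=np.cos(p[2]),np.sin(p[2]); return np.c_[c*P[:,0]-s*P[:,1]+p[0],s*P[:,0]+c*P[:,1]+p[1],P[:,2]]
def brown(im):
    b,g,r=[im[...,i].astype(float) for i in range(3)]
    return ((r-g)>0.28*r)&(r>45)&(b<0.6*r)&(g>b*0.9)
def fit(parts,x0,frames,name,pad=12):
    obs={}
    for n,im in frames.items():
        q=np.vstack([proj(n,place(x0,b)) for b,_ in parts]); lo=np.maximum(q.min(0)-pad,0).astype(int); hi=(q.max(0)+pad).astype(int)
        c=brown(im)[lo[1]:hi[1],lo[0]:hi[0]].astype(np.uint8)*255
        obs[n]=(lo,cv2.resize(c,None,fx=S,fy=S,interpolation=cv2.INTER_CUBIC)>127)
    def ren(p,n):
        lo,o=obs[n]; m=np.zeros(o.shape,np.uint8)
        for b,val in parts:
            q=(proj(n,place(p,b))-lo+.5)*S-.5
            cv2.fillConvexPoly(m,cv2.convexHull((q*16).round().astype(np.int32)),val,shift=4)
        return m>0
    def cost(p,ns): return np.mean([1-(ren(p,n)&obs[n][1]).sum()/(ren(p,n)|obs[n][1]).sum() for n in ns])
    out={}
    for ns in [[n] for n in frames]+[list(frames)]:
        r=minimize(cost,x0,args=(ns,),method="Nelder-Mead",options=dict(initial_simplex=np.array(x0)+np.array([[0,0,0],[.008,0,0],[0,.008,0],[0,0,.08]]),xatol=1e-5,fatol=1e-5))
        print(name,ns,r.x,round(np.degrees(r.x[2]),2),round(r.fun,3)); out[tuple(ns)]=r.x
    for n in obs:
        a=obs[n][1]; cv2.imwrite(f"pics/dbg_{name}_{n}.png",np.dstack([ren(out[tuple(frames)],n)*255,a*0,a*255]).astype(np.uint8))
    return out
E
python3 - <<'E'
from sil import *
fr={n:manip.grab_frame(n) for n in("scene","top","wrist")}
fit(TRAY,[.562,.039,.07],fr,"tray"); fit(RAKE,[.477,.315,.16],fr,"rake")
print(manip.get_obs()["tcp_pos"])
L=[cv2.resize(cv2.imread(f"pics/dbg_{a}_{n}.png"),(260,290)) for a in("tray","rake") for n in fr]
cv2.imwrite("pics/m.png",np.vstack([np.hstack(L[:3]),np.hstack(L[3:])]))
E
```

```text
tray ['scene'] [0.5632 0.0466 0.1145] 6.56 0.288Traceback (most recent call last):
  File "<stdin>", line 3, in <module>
  File "sil.py", line 29, in fit
    r=minimize(cost,x0,args=(ns,),method="Nelder-Mead",options=dict(initial_simplex=np.array(x0)+np.array([[0,0,0],[.008,0,0],[0,.008,0],[0,0,.08]]),xatol=1e-5,fatol=1e-5))
    res = _minimize_neldermead(fun, x0, args, callback, bounds=bounds,
                               **options)
    fxcc = func(xcc)
    fx = function(np.copy(x), *(wrapper_args + args))
  File "sil.py", line 26, in cost
    def cost(p,ns): return np.mean([1-(ren(p,n)&obs[n][1]).sum()/(ren(p,n)|obs[n][1]).sum() for n in ns])
                                       ~~~^^^^^
  File "sil.py", line 23, in ren
    q=(proj(n,place(p,b))-lo+.5)*S-.5
       ~~~~^^^^^^^^^^^^^^
  File "h.py", line 12, in proj
    k,d,T=K(n); q=np.atleast_2d(P)@T[:3,:3].T+T[:3,3]; q=q*[1,-1,-1]
          ~^^^
  File "h.py", line 4, in K
    c=manip.calibration(n); f=200/np.tan(np.radians(c["fov_y"])/2)
ValueError: time passes only in moves, steps and waits
```

Calibration must be cached per run.

```bash
sed -i 's/^import numpy/import functools\nimport numpy/; s/^def K(n)/@functools.lru_cache\ndef K(n)/' h.py
cat > both.py <<'E'
from sil import *
fr={n:manip.grab_frame(n) for n in("scene","top","wrist")}
for n in fr: K(n)
fit(TRAY,[.562,.039,.07],fr,"tray"); fit(RAKE,[.477,.315,.16],fr,"rake")
L=[cv2.resize(cv2.imread(f"pics/dbg_{a}_{n}.png"),(260,290)) for a in("tray","rake") for n in fr]
cv2.imwrite("pics/m.png",np.vstack([np.hstack(L[:3]),np.hstack(L[3:])]))
E
python3 both.py
```

```text
tray ['scene'] [0.5631 0.0468 0.1137] 6.51 0.295
tray ['top'] [0.5629 0.0465 0.1159] 6.64 0.264
tray ['wrist'] [0.5633 0.0465 0.1178] 6.75 0.279
tray ['scene', 'top', 'wrist'] [0.563  0.0464 0.1148] 6.58 0.281
rake ['scene'] [0.4761 0.3196 0.4139] 23.72 0.168
rake ['top'] [0.4755 0.3197 0.4163] 23.85 0.382
rake ['wrist'] [0.4762 0.3191 0.4253] 24.37 0.1
rake ['scene', 'top', 'wrist'] [0.4761 0.3193 0.4298] 24.62 0.218
```

View pics/m.png

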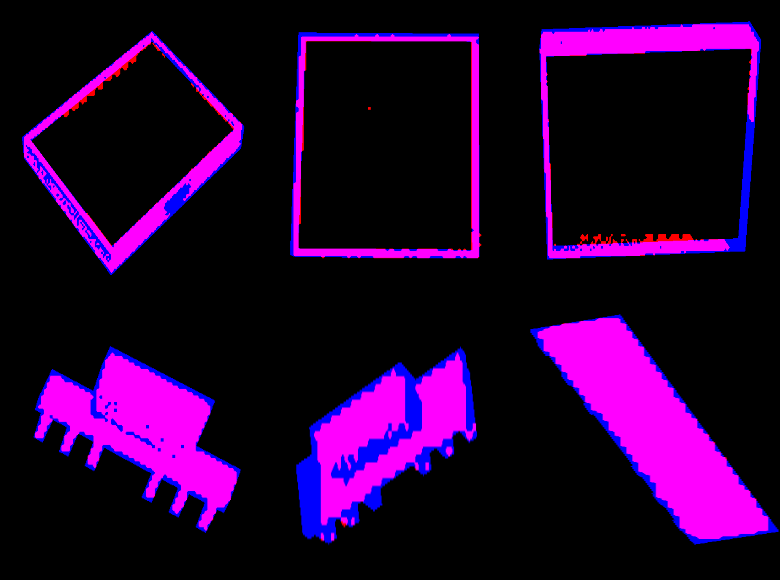

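The fits agree across all three cameras. The tray is at (0.563, 0.0465) at 6.6°, and the rake is at (0.476, 0.319) at 24.2°. Next I'll go over the rake and descend.

Call:
jog_arm(commands=[[[0,0,0.5],[0.08,0.31,-0.6],0],[[0,0,0.5],[0.08,0.31,-0.6],0],[[0,0,0.5],[0.08,0.31,-0.6],0],[[0,0,0.5],[0.08,0.31,-0.6],0],[[0,0,0.5],[0.08,0.31,-0.6],0],[[0,0,0.5],[0.08,0.31,-0.6],0],[[0,0,0],[0,0,0],0],[[0,0,0],[0,0,0],0]])

```text
clock: 4.47
tcp_pos: [0.4783, 0.3113, 0.1563]
ee_rot: [[-0.394, 0.919, -0.003], [0.919, 0.394, -0.001], [-0.0, -0.003, -1.0]]
force: [0.8, -0.8, 0.3]
width: 0.0855
gripper_force: 0.0
```

Run:
```python
from sil import *
fr={"wrist":manip.grab_frame("wrist")};K("wrist")
s=manip.get_obs();print(s["tcp_pos"],s["ee_rot"],np.max(np.abs(s["joint_velocities"])),np.degrees(np.arctan2(s["ee_rot"][1][1],s["ee_rot"][0][1])))
fit(RAKE,[.476,.319,.42],fr,"rake2")
```

```text
[0.479  0.3114 0.1576] [[-0.3932  0.9195 -0.0005]
 [ 0.9195  0.3932 -0.0003]
 [-0.0001 -0.0005 -1.    ]] 1.6635755947805628 23.153695773382307
rake2 ['wrist'] [0.4776 0.3192 0.4283] 24.54 0.064
rake2 ['wrist'] [0.4776 0.3192 0.4283] 24.54 0.064
```

Call:
jog_arm(commands=[[[0,0,0.1],[-0.02,0.1,-0.47],0],[[0,0,0.1],[-0.02,0.1,-0.47],0],[[0,0,0],[0,0,-0.47],0],[[0,0,0],[0,0,-0.47],0],[[0,0,0],[0,0,-0.47],0],[[0,0,0],[0,0,-0.47],0],[[0,0,0],[0,0,0],0],[[0,0,0],[0,0,0],0]])

```text
clock: 5.18
tcp_pos: [0.4779, 0.3193, 0.0455]
ee_rot: [[-0.412, 0.911, 0.001], [0.911, 0.412, -0.0], [-0.001, 0.001, -1.0]]
force: [0.3, 0.2, 0.8]
width: 0.0853
gripper_force: 0.0
```

Call:
jog_arm(commands=[[[0,0,0],[0,0,0],0.2],[[0,0,0],[0,0,0],0.4],[[0,0,0],[0,0,0],0.6],[[0,0,0],[0,0,0],0.75],[[0,0,0],[0,0,0],0.9],[[0,0,0],[0,0,0],1],[[0,0,0],[0,0,0],1],[[0,0,0],[0,0,0],1]])

```text
clock: 5.85
tcp_pos: [0.4773, 0.32, 0.0448]
ee_rot: [[-0.414, 0.91, 0.0], [0.91, 0.414, -0.0], [-0.0, 0.0, -1.0]]
force: [-1.9, -1.4, 6.9]
width: 0.0129
gripper_force: 58.7
```

Run:
```python
from h import *
np.set_printoptions(precision=4,suppress=True)
s=manip.get_obs();print(s["tcp_pos"],s["ee_rot"],s["force"],s["wrist_torque"],s["width"],s["gripper_force"],s["joint_pos"])
```

```text
[0.4773 0.32   0.0448] [[-0.4139  0.9103  0.0003]
 [ 0.9103  0.4139 -0.0001]
 [-0.0002  0.0003 -1.    ]] [-1.9474 -1.3775  6.8848] [-0.334   0.2537 -0.009 ] 0.012870182367717227 58.68748068809509 [-13.9538  36.19   -36.45   104.9958  28.1379  48.1125 -39.9481]
```

Call:
jog_arm(commands=[[[0,0,0],[0,0,0.8],1],[[0,0,0],[0,0,0.85],1],[[0,0,0],[0,0,0.85],1],[[0,0,-0.37],[0.52,-0.82,0],1],[[0,0,-0.37],[0.52,-0.82,0],1],[[0,0,-0.37],[0.52,-0.82,0],1],[[0,0,-0.37],[0.52,-0.82,0],1],[[0,0,-0.37],[0.52,-0.82,0],1]])

```text
clock: 6.52
tcp_pos: [0.5818, 0.154, 0.1444]
ee_rot: [[-0.229, 0.973, -0.0], [0.973, 0.229, -0.0], [-0.0, -0.0, -1.0]]
force: [1.0, -0.1, -0.8]
width: 0.0128
gripper_force: 59.1
```

Call:
jog_arm(commands=[[[0,0,-0.37],[0.52,-0.82,0],1],[[0,0,-0.37],[0.52,-0.82,0],1],[[0,0,-0.37],[0.52,-0.82,0],1],[[0,0,0],[0,0,-0.5],1],[[0,0,0],[0,0,-0.5],1],[[0,0,0],[0,0,0],1],[[0,0,0],[0,0,0],1],[[0,0,0],[0,0,0],1]])

```text
clock: 7.18
tcp_pos: [0.6438, 0.0584, 0.1052]
ee_rot: [[-0.118, 0.993, 0.0], [0.993, 0.118, 0.001], [0.001, 0.001, -1.0]]
force: [1.5, 0.3, -0.7]
width: 0.0129
gripper_force: 58.9
```

```bash
cat > st.py <<'E'
from sil import *
t=np.array([.563,.0465]);a=np.radians(6.57);c,s_=np.cos(a),np.sin(a)
s=manip.get_obs();p=np.array(s["tcp_pos"]);R=np.array(s["ee_rot"])
d=p[:2]-t;print("tcp",p,"tray xy mm",[1000*(c*d[0]+s_*d[1]),1000*(-s_*d[0]+c*d[1])],"yaw",np.degrees(np.arctan2(R[1,1],R[0,1])),"tilt",R[:2,2])
print("F",np.array(s["force"]),"T",np.array(s["wrist_torque"]),"w",s["width"],s["clock"])
E
cat > fr.py <<'E'
from sil import *
import sys
exec(open("st.py").read().split("\n",1)[1])
fr={n:manip.grab_frame(n) for n in("scene","top")}
for n in fr: K(n)
d=p[2]-.0448
P=[(b+[0,0,d],v) for b,v in RAKE]
fit(P,[p[0],p[1],np.arctan2(R[1,1],R[0,1])],fr,"rk",pad=4)
E
python3 fr.py
```

```text
tcp [0.6438 0.0584 0.1052] tray xy mm [np.float64(81.63911162419767), np.float64(2.6223571093398954)] yaw 6.7629497948132675 tilt [0.0004 0.0006]
F [ 1.4713  0.2704 -0.6667] T [-0.0223 -0.029   0.0116] w 0.012858186073510625 7.1833
rk ['scene'] [0.6441 0.0584 0.1024] 5.87 0.485
rk ['top'] [ 0.6293  0.1118 -0.4888] -28.0 0.633
rk ['scene', 'top'] [0.644  0.0591 0.1018] 5.84 0.668
```

Call:
jog_arm(commands=[[[0,0,0],[0,-0.05,-0.2],1],[[0,0,0],[0,0,-0.2],1],[[0,0,0],[0,0,-0.15],1],[[0,0,0],[0,0,-0.1],1],[[0,0,0],[0,0,-0.05],1],[[0,0,0],[0,0,0],1],[[0,0,0],[0,0,0],1],[[0,0,0],[0,0,0],1]])

```text
clock: 7.95
tcp_pos: [0.6439, 0.0557, 0.0767]
ee_rot: [[-0.117, 0.993, 0.001], [0.993, 0.117, 0.0], [0.0, 0.001, -1.0]]
force: [0.3, 0.4, -0.6]
width: 0.0127
gripper_force: 59.0
```

```bash
for i in 1; do python3 st.py; done
python3 - <<'E'
from h import *
im=manip.grab_frame("scene"); cv2.imwrite("pics/s3.png",cv2.resize(im[140:300,240:440],None,fx=4,fy=3.7,interpolation=cv2.INTER_CUBIC) if 0 else cv2.resize(im[150:290,250:430],None,fx=4,fy=4,interpolation=cv2.INTER_CUBIC))
E
```

```text
tcp [0.6439 0.0557 0.0767] tray xy mm [np.float64(81.45078610679165), np.float64(-0.15237613980875753)] yaw 6.6973869625030575 tilt [0.0005 0.0002]
F [ 0.3251  0.4092 -0.6403] T [-0.0049 -0.0342 -0.0074] w 0.012717624238239128 7.95
```

View pics/s3.png

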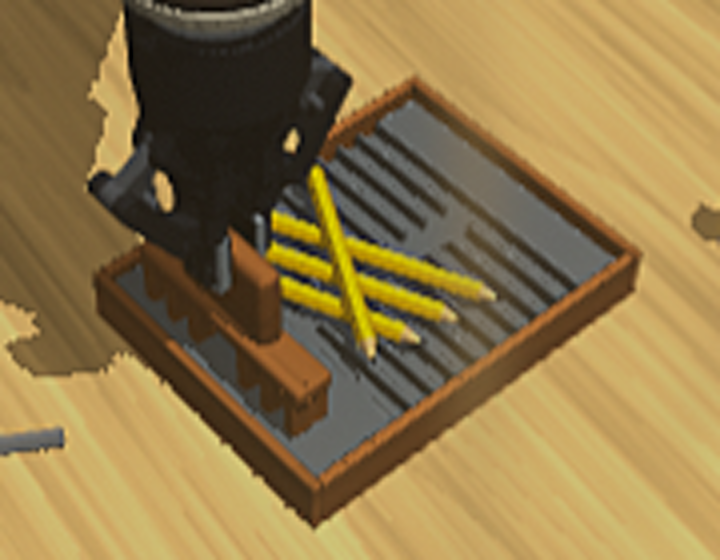

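Call:
jog_arm(commands=[[[0,0,0],[0,0,-0.02],1],[[0,0,0],[0,0,-0.02],1],[[0,0,0],[0,0,-0.02],1],[[0,0,0],[0,0,-0.02],1],[[0,0,0],[0,0,0],1],[[0,0,0],[0,0,0],1],[[0,0,0],[0,0,0],1],[[0,0,0],[0,0,0],1]])

```text
clock: 8.67
tcp_pos: [0.6437, 0.0555, 0.0733]
ee_rot: [[-0.117, 0.993, 0.0], [0.993, 0.117, 0.0], [-0.0, 0.0, -1.0]]
force: [0.1, -0.7, -2.0]
width: 0.0128
gripper_force: 59.0
```

Call:
jog_arm(commands=[[[0,0,0],[0,0,-0.02],1],[[0,0,0],[0,0,0],1],[[0,0,0],[0,0,0],1],[[0,0,0],[0,0,0],1],[[0,0,0],[0,0,0],1],[[0,0,0],[0,0,0],1],[[0,0,0],[0,0,0],1],[[0,0,0],[0,0,0],1]])

```text
clock: 9.33
tcp_pos: [0.6438, 0.0555, 0.0725]
ee_rot: [[-0.117, 0.993, 0.0], [0.993, 0.117, 0.0], [0.0, 0.0, -1.0]]
force: [0.7, 0.4, 0.4]
width: 0.0125
gripper_force: 59.3
```

Call:
jog_arm(commands=[[[0,0,0],[0,0,-0.02],1],[[0,0,0],[0,0,0],1],[[0,0,0],[0,0,0],1],[[0,0,0],[0,0,0],1],[[0,0,0],[0,0,0],1],[[0,0,0],[0,0,0],1],[[0,0,0],[0,0,0],1],[[0,0,0],[0,0,0],1]])

```text
clock: 10.0
tcp_pos: [0.6439, 0.0555, 0.0718]
ee_rot: [[-0.117, 0.993, 0.0], [0.993, 0.117, 0.0], [0.0, 0.0, -1.0]]
force: [-0.6, -0.5, 5.2]
width: 0.0126
gripper_force: 59.9
```

Call:
jog_arm(commands=[[[0,0,0],[0,0,-0.02],1],[[0,0,0],[0,0,0],1],[[0,0,0],[0,0,0],1],[[0,0,0],[0,0,0],1],[[0,0,0],[0,0,0],1],[[0,0,0],[0,0,0],1],[[0,0,0],[0,0,0],1],[[0,0,0],[0,0,0],1]])

```text
clock: 10.67
tcp_pos: [0.6439, 0.0556, 0.0713]
ee_rot: [[-0.117, 0.993, 0.001], [0.993, 0.117, 0.0], [-0.0, 0.001, -1.0]]
force: [-1.1, -0.0, 8.8]
width: 0.0128
gripper_force: 60.4
```

```bash
cat > f.py <<'E'
from h import *
np.set_printoptions(precision=2,suppress=True)
F=[]
for i in range(6): manip.grab_frame("top"); s=manip.get_obs(); F.append(s["force"])
F=np.array(F);print(F.mean(0),F.std(0),np.array(s["tcp_pos"])*1000,s["clock"])
E
python3 f.py
```

```text
[-1.26 -0.33  7.92] [0.43 0.33 0.37] [643.9   55.57  71.3 ] 10.9667
```

Contact is at a tip height of about 27.9 mm at x=82. That means the liner slopes about +1.3° towards the far end, so the rib tops fall about 0.023 mm per mm of combing. I'll ease back to a light touch and start combing.

Call:
jog_arm(commands=[[[0,0,0],[0,0,0.025],1],[[0,0,0],[-0.05,-0.006,0],1],[[0,0,0],[-0.05,-0.006,-0.005],1],[[0,0,0],[-0.05,-0.006,0],1],[[0,0,0],[-0.05,-0.006,-0.005],1],[[0,0,0],[-0.05,-0.006,0],1],[[0,0,0],[-0.05,-0.006,0],1],[[0,0,0],[0,0,0],1]])

```text
clock: 11.63
tcp_pos: [0.6313, 0.0541, 0.0715]
ee_rot: [[-0.117, 0.993, 0.0], [0.993, 0.117, -0.0], [-0.0, -0.0, -1.0]]
force: [1.0, 0.1, 4.6]
width: 0.0128
gripper_force: 59.9
```

```bash
python3 f.py; python3 st.py
```

```text
[0.5  0.37 5.89] [0.5  0.27 0.43] [631.35  54.05  71.37] 11.9333
tcp [0.6314 0.0541 0.0714] tray xy mm [np.float64(68.77031863358684), np.float64(-0.31693887699665424)] yaw 6.698975051965408 tilt [-0.0006 -0.0001]
F [0.055  0.4618 6.4696] T [ 0.1065 -0.1691 -0.0055] w 0.012764553337907132 11.9333
```

Call:
jog_arm(commands=[[[0,0,0],[0,0,0.02],1],[[0,0,0],[-0.05,-0.006,0],1],[[0,0,0],[-0.05,-0.006,-0.005],1],[[0,0,0],[-0.05,-0.006,0],1],[[0,0,0],[-0.05,-0.006,-0.005],1],[[0,0,0],[-0.05,-0.006,0],1],[[0,0,0],[-0.05,-0.006,0],1],[[0,0,0],[0,0,0],1]])

```text
clock: 12.6
tcp_pos: [0.619, 0.0525, 0.0717]
ee_rot: [[-0.117, 0.993, -0.001], [0.993, 0.117, -0.0], [-0.0, -0.001, -1.0]]
force: [0.3, -0.0, 1.9]
width: 0.0131
gripper_force: 59.5
```

```bash
python3 f.py; python3 st.py
```

```text
[-1.02 -0.21  2.6 ] [0.57 0.37 0.49] [619.19  52.52  71.6 ] 12.9
tcp [0.6192 0.0525 0.0716] tray xy mm [np.float64(56.51142045444911), np.float64(-0.4491537117158597)] yaw 6.697201239511436 tilt [-0.001  -0.0003]
F [-1.1309 -0.3692  2.8225] T [-0.1104  0.3936  0.0104] w 0.01298165605894739 12.9
```

Call:
jog_arm(commands=[[[0,0,0],[-0.05,-0.006,0],1],[[0,0,0],[-0.05,-0.006,0],1],[[0,0,0],[-0.05,-0.006,-0.005],1],[[0,0,0],[-0.05,-0.006,0],1],[[0,0,0],[-0.05,-0.006,0],1],[[0,0,0],[-0.05,-0.006,-0.005],1],[[0,0,0],[-0.05,-0.006,0],1],[[0,0,0],[-0.05,-0.006,0],1]])

```text
clock: 13.57
tcp_pos: [0.6035, 0.0507, 0.0715]
ee_rot: [[-0.117, 0.993, 0.0], [0.993, 0.117, 0.0], [0.0, 0.0, -1.0]]
force: [0.7, 0.9, 1.1]
width: 0.0128
gripper_force: 59.4
```

```bash
python3 f.py; python3 st.py;python3 - <<'E'
from h import *
im=manip.grab_frame("scene"); cv2.imwrite("pics/s4.png",cv2.resize(im[150:290,250:430],None,fx=4,fy=4,interpolation=cv2.INTER_CUBIC))
E
```

```text
[-0.55 -0.12  1.95] [1.01 0.52 0.32] [603.27  50.66  71.29] 13.8667
tcp [0.6033 0.0507 0.0713] tray xy mm [np.float64(40.4808706658266), np.float64(-0.47192631698746157)] yaw 6.701079767092263 tilt [-0.0008 -0.0002]
F [-2.1392  0.4831  1.7546] T [-0.0459  0.3814  0.0171] w 0.012941484352633472 13.8667
```

View pics/s4.png

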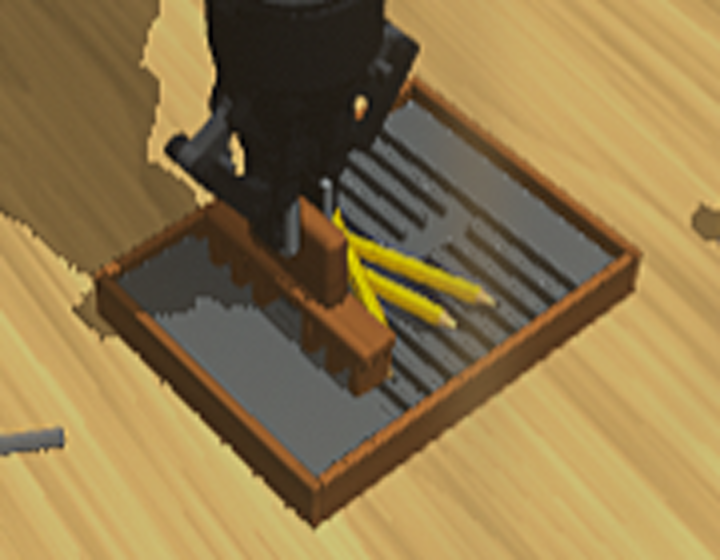

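The rake is a third of the way across, with the pencils turning parallel to it and one already out of sight. Contact is light, about 3 N. I'll go on.

Call:
jog_arm(commands=[[[0,0,0],[-0.05,-0.006,0],1],[[0,0,0],[-0.05,-0.006,0],1],[[0,0,0],[-0.05,-0.006,-0.005],1],[[0,0,0],[-0.05,-0.006,0],1],[[0,0,0],[-0.05,-0.006,0],1],[[0,0,0],[-0.05,-0.006,-0.005],1],[[0,0,0],[0,0,0],1],[[0,0,0],[0,0,0],1]])

```text
clock: 14.58
tcp_pos: [0.5914, 0.0492, 0.071]
ee_rot: [[-0.117, 0.993, -0.0], [0.993, 0.117, -0.0], [-0.0, -0.0, -1.0]]
force: [0.4, 0.2, 2.3]
width: 0.0129
gripper_force: 59.5
```

```bash
sed -i 's/range(6)/range(3)/' f.py; python3 f.py; python3 st.py
```

```text
[-0.74  0.09  2.08] [0.03 0.42 0.44] [591.41  49.21  70.96] 14.7333
tcp [0.5914 0.0492 0.071 ] tray xy mm [np.float64(28.533680460879634), np.float64(-0.5621926968787258)] yaw 6.695962946334274 tilt [-0.0005 -0.0002]
F [-0.7688 -0.4998  2.1668] T [0.0035 0.1194 0.0113] w 0.012706528843831309 14.7333
```

Call:
jog_arm(commands=[[[0,0,0],[-0.05,-0.006,0],1],[[0,0,0],[-0.05,-0.006,0],1],[[0,0,0],[-0.05,-0.006,-0.005],1],[[0,0,0],[-0.05,-0.006,0],1],[[0,0,0],[-0.05,-0.006,0],1],[[0,0,0],[-0.05,-0.006,-0.003],1],[[0,0,0],[-0.05,-0.006,0],1],[[0,0,0],[0,0,0],1]])

```text
clock: 15.4
tcp_pos: [0.5772, 0.0475, 0.0707]
ee_rot: [[-0.117, 0.993, -0.0], [0.993, 0.117, -0.0], [-0.0, -0.0, -1.0]]
force: [0.3, 0.8, 1.9]
width: 0.0129
gripper_force: 59.4
```

```bash
python3 f.py; python3 st.py
```

```text
[-0.31  0.05  1.89] [0.38 0.16 0.3 ] [577.33  47.51  70.64] 15.55
tcp [0.5773 0.0475 0.0706] tray xy mm [np.float64(14.35209436894786), np.float64(-0.637403043244211)] yaw 6.6935688069461445 tilt [-0.0006 -0.0002]
F [-0.5912 -0.1764  1.9178] T [-0.0621  0.2517  0.0288] w 0.012795878392207317 15.55
```

Call:
jog_arm(commands=[[[0,0,0],[-0.05,-0.005,0],1],[[0,0,0],[-0.05,-0.005,0],1],[[0,0,0],[-0.05,-0.005,-0.005],1],[[0,0,0],[-0.05,-0.005,0],1],[[0,0,0],[-0.05,-0.005,0],1],[[0,0,0],[-0.05,-0.005,-0.003],1],[[0,0,0],[-0.05,-0.005,0],1],[[0,0,0],[0,0,0],1]])

```text
clock: 16.22
tcp_pos: [0.5632, 0.0461, 0.0704]
ee_rot: [[-0.117, 0.993, -0.0], [0.993, 0.117, -0.0], [-0.0, -0.0, -1.0]]
force: [1.2, 0.4, 2.2]
width: 0.013
gripper_force: 59.4
```

```bash
python3 f.py; python3 st.py
```

```text
[-0.84  0.13  1.1 ] [0.19 0.24 0.27] [563.3   46.15  70.32] 16.3667
tcp [0.5633 0.0461 0.0703] tray xy mm [np.float64(0.25275584821816444), np.float64(-0.3861882167683059)] yaw 6.697932877531385 tilt [-0.0007 -0.0002]
F [-0.7508  0.4555  0.7473] T [-0.0163  0.289  -0.0106] w 0.01294526636538866 16.3667
```

Call:
jog_arm(commands=[[[0,0,0],[-0.05,-0.006,0],1],[[0,0,0],[-0.05,-0.006,0],1],[[0,0,0],[-0.05,-0.006,-0.005],1],[[0,0,0],[-0.05,-0.006,0],1],[[0,0,0],[-0.05,-0.006,0],1],[[0,0,0],[-0.05,-0.006,-0.003],1],[[0,0,0],[0,0,0],1],[[0,0,0],[0,0,0],1]])

```text
clock: 17.03
tcp_pos: [0.5512, 0.0447, 0.07]
ee_rot: [[-0.117, 0.993, -0.001], [0.993, 0.117, -0.0], [-0.0, -0.001, -1.0]]
force: [-0.5, 0.3, 1.5]
width: 0.0123
gripper_force: 59.5
```

```bash
python3 f.py; python3 st.py
```

```text
[-1.37  0.1   1.92] [0.26 0.36 0.46] [551.28  44.71  69.96] 17.1833
tcp [0.5513 0.0447 0.07  ] tray xy mm [np.float64(-11.850598037456955), np.float64(-0.432802254289598)] yaw 6.698414656459081 tilt [-0.0008 -0.0002]
F [-1.5896  0.3277  2.5488] T [-0.0332  0.299  -0.0001] w 0.01285203441425997 17.1833
```

Call:
jog_arm(commands=[[[0,0,0],[-0.05,-0.006,0],1],[[0,0,0],[-0.05,-0.006,0],1],[[0,0,0],[-0.05,-0.006,-0.005],1],[[0,0,0],[-0.05,-0.006,0],1],[[0,0,0],[-0.05,-0.006,0],1],[[0,0,0],[-0.05,-0.006,-0.004],1],[[0,0,0],[-0.05,-0.006,0],1],[[0,0,0],[0,0,0],1]])

```text
clock: 17.85
tcp_pos: [0.5372, 0.043, 0.0697]
ee_rot: [[-0.117, 0.993, -0.0], [0.993, 0.117, -0.0], [-0.0, -0.0, -1.0]]
force: [-0.1, 0.4, 1.6]
width: 0.0125
gripper_force: 59.4
```

```bash
python3 f.py; python3 st.py
```

```text
[-1.1   0.32  2.03] [0.53 0.38 0.05] [537.3   42.99  69.62] 18.0
tcp [0.5373 0.043  0.0696] tray xy mm [np.float64(-25.92883081480615), np.float64(-0.549278211135774)] yaw 6.694008988879634 tilt [-0.0007 -0.0002]
F [-0.5272 -0.1902  1.9606] T [ 0.0509  0.2429 -0.0057] w 0.012611968160219728 18.0
```

Call:
jog_arm(commands=[[[0,0,0],[-0.05,-0.006,0],1],[[0,0,0],[-0.05,-0.006,0],1],[[0,0,0],[-0.05,-0.006,-0.005],1],[[0,0,0],[-0.05,-0.006,0],1],[[0,0,0],[-0.05,-0.006,0],1],[[0,0,0],[-0.05,-0.006,-0.004],1],[[0,0,0],[-0.05,-0.006,0],1],[[0,0,0],[0,0,0],1]])

```text
clock: 18.67
tcp_pos: [0.5232, 0.0412, 0.0693]
ee_rot: [[-0.117, 0.993, -0.0], [0.993, 0.117, -0.0], [-0.0, -0.0, -1.0]]
force: [-0.5, -0.6, 2.1]
width: 0.0131
gripper_force: 59.5
```

```bash
python3 f.py; python3 st.py
```

```text
[-1.02 -0.03  2.26] [0.72 0.34 0.14] [523.28  41.3   69.26] 18.8167
tcp [0.5233 0.0413 0.0693] tray xy mm [np.float64(-40.05735853481796), np.float64(-0.6184052350262266)] yaw 6.693717966503222 tilt [-0.0007 -0.0002]
F [-1.7666  0.2741  2.0934] T [0.018  0.3152 0.0166] w 0.013074429847804226 18.8167
```

Call:
jog_arm(commands=[[[0,0,0],[-0.05,-0.006,0],1],[[0,0,0],[-0.05,-0.006,0],1],[[0,0,0],[-0.05,-0.006,-0.005],1],[[0,0,0],[-0.05,-0.006,0],1],[[0,0,0],[-0.05,-0.006,0],1],[[0,0,0],[-0.05,-0.006,-0.004],1],[[0,0,0],[-0.05,-0.006,0],1],[[0,0,0],[0,0,0],1]])

```text
clock: 19.48
tcp_pos: [0.5092, 0.0396, 0.069]
ee_rot: [[-0.117, 0.993, -0.0], [0.993, 0.117, -0.0], [-0.0, -0.0, -1.0]]
force: [-0.9, 0.5, 1.6]
width: 0.0124
gripper_force: 59.5
```

```bash
python3 f.py; python3 st.py
```

```text
[-0.09  0.39  2.05] [0.81 0.35 0.61] [509.27  39.62  68.88] 19.6333
tcp [0.5093 0.0396 0.0689] tray xy mm [np.float64(-54.16397965747989), np.float64(-0.6889088959764564)] yaw 6.692996023563044 tilt [-0.0007 -0.0002]
F [-1.0127  0.69    2.8632] T [0.0468 0.1566 0.0031] w 0.01310524939675305 19.6333
```

Call:
jog_arm(commands=[[[0,0,0],[-0.05,-0.006,0],1],[[0,0,0],[-0.05,-0.006,0],1],[[0,0,0],[-0.05,-0.006,-0.005],1],[[0,0,0],[-0.05,-0.006,0],1],[[0,0,0],[-0.05,-0.006,0],1],[[0,0,0],[-0.05,-0.006,-0.004],1],[[0,0,0],[-0.05,-0.006,0],1],[[0,0,0],[-0.05,-0.006,0],1]])

```text
clock: 20.3
tcp_pos: [0.4935, 0.0377, 0.0686]
ee_rot: [[-0.117, 0.993, 0.0], [0.993, 0.117, -0.0], [-0.0, 0.0, -1.0]]
force: [1.4, 0.8, 2.2]
width: 0.0128
gripper_force: 59.5
```

```bash
python3 f.py; python3 st.py
python3 - <<'E'
from sil import *
cv2.imwrite("pics/s5.png",manip.grab_frame("scene")); cv2.imwrite("pics/t5.png",manip.grab_frame("top"))
# rectify tray (z=.026 plane) from both views and report yellow
p=[.563,.0465,np.radians(6.57)]
xs=np.arange(-.114,.099,.0005);ys=np.arange(-.081,.081,.0005)
X,Y=np.meshgrid(xs,ys); 
for n in("scene","top"):
    q=proj(n,place(p,np.c_[X.ravel(),Y.ravel(),np.full(X.size,.022)])).astype(np.float32)
    r=cv2.remap(manip.grab_frame(n),q[:,0].reshape(X.shape),q[:,1].reshape(X.shape),cv2.INTER_LINEAR)
    cv2.imwrite(f"pics/r_{n}.png",r)
    b,g,rr=[r[...,i].astype(float) for i in range(3)]; m=((rr>110)&(g>.7*rr)&(b<.45*rr)).astype(np.uint8)
    N,L,st,c=cv2.connectedComponentsWithStats(m)
    for i in range(1,N):
        if st[i,4]>200:
            yy,xx=np.nonzero(L==i); (cx,cy),(w,h),a=cv2.minAreaRect(np.c_[xs[xx],ys[yy]].astype(np.float32)*1000)
            print(n,st[i,4],"c",round(cx,1),round(cy,1),"wh",round(w,1),round(h,1),"a",round(a,1))
E
```

```text
[-0.13  0.45  2.51] [0.29 0.26 0.63] [493.16  37.72  68.55] 20.45
tcp [0.4932 0.0377 0.0685] tray xy mm [np.float64(-70.39023396341257), np.float64(-0.728174867644921)] yaw 6.70124583663692 tilt [-0.0007 -0.0002]
F [0.2744 0.8172 2.1574] T [0.0539 0.0911 0.0375] w 0.012802050107501942 20.45
scene 4744 c 25.0 -14.8 wh 122.5 11.0 a 90.0
scene 4178 c -33.8 -12.8 wh 119.5 11.5 a 90.0
scene 4210 c -4.0 -10.5 wh 121.0 11.0 a 90.0
scene 4066 c -18.3 -6.5 wh 10.7 120.0 a 0.5
```

All four pencils lie parallel in grooves, at x of about 25, -4, -18 and -34 mm, which matches the groove centres. Now I'll lift the rake straight up and take it back to the desk.

Call:
jog_arm(commands=[[[0,0,0],[0,0,0.2],1],[[0,0,0],[0,0,0.6],1],[[0,0,0],[0,0,0.6],1],[[0,0,0],[0,0,0.6],1],[[0,0,0],[-0.05,0.5,0],1],[[0,0,0],[-0.05,0.8,0],1],[[0,0,0],[-0.05,0.9,0],1],[[0,0,0],[-0.05,0.9,0],1]])

```text
clock: 21.32
tcp_pos: [0.4855, 0.1624, 0.1491]
ee_rot: [[-0.115, 0.993, 0.0], [0.993, 0.115, -0.0], [-0.0, 0.0, -1.0]]
force: [1.3, 0.6, -1.6]
width: 0.0129
gripper_force: 59.2
```

Call:
jog_arm(commands=[[[0,0,0],[-0.05,0.9,0],1],[[0,0,0],[-0.05,0.9,0],1],[[0,0,0],[-0.05,0.9,0],1],[[0,0,0],[-0.05,0.7,0],1],[[0,0,0],[0,0.3,-0.5],1],[[0,0,0],[0,0,-0.7],1],[[0,0,0],[0,0,-0.7],1],[[0,0,0],[0,0,0],1]])

```text
clock: 21.98
tcp_pos: [0.475, 0.3074, 0.0681]
ee_rot: [[-0.117, 0.993, -0.006], [0.993, 0.117, -0.005], [-0.004, -0.007, -1.0]]
force: [-1.0, -1.8, -1.3]
width: 0.0131
gripper_force: 58.9
```

```bash
python3 st.py
```

```text
tcp [0.475  0.3074 0.0681] tray xy mm [np.float64(-57.57913447635686), np.float64(269.2589071727272)] yaw 6.737729763907495 tilt [-0.0065 -0.0049]
F [-0.9657 -1.8188 -1.2761] T [-0.1394  0.1209 -0.0031] w 0.01305927684480309 21.9833
```

Call:
jog_arm(commands=[[[0,0,0],[0,0,-0.15],1],[[0,0,0],[0,0,-0.15],1],[[0,0,0],[0,0,-0.1],1],[[0,0,0],[0,0,-0.05],1],[[0,0,0],[0,0,0],1],[[0,0,0],[0,0,0],1],[[0,0,0],[0,0,0],1],[[0,0,0],[0,0,0],1]])

```text
clock: 22.65
tcp_pos: [0.4779, 0.31, 0.0551]
ee_rot: [[-0.117, 0.993, 0.001], [0.993, 0.117, 0.0], [0.0, 0.001, -1.0]]
force: [-0.3, 0.2, -0.5]
width: 0.0131
gripper_force: 59.0
```

Call:
jog_arm(commands=[[[0,0,0],[0,0,-0.1],1],[[0,0,0],[0,0,-0.08],1],[[0,0,0],[0,0,-0.04],1],[[0,0,0],[0,0,-0.02],1],[[0,0,0],[0,0,-0.01],1],[[0,0,0],[0,0,0],1],[[0,0,0],[0,0,0],1],[[0,0,0],[0,0,0],1]])

```text
clock: 23.32
tcp_pos: [0.4776, 0.3096, 0.0449]
ee_rot: [[-0.117, 0.993, 0.0], [0.993, 0.117, -0.0], [-0.0, -0.0, -1.0]]
force: [-1.2, -2.1, 5.4]
width: 0.013
gripper_force: 60.0
```

```bash
python3 f.py; python3 st.py
```

```text
[-1.84 -2.07  5.05] [0.7  0.31 0.5 ] [477.6  309.58  44.85] 23.4667
tcp [0.4776 0.3096 0.0448] tray xy mm [np.float64(-54.73661305661884), np.float64(271.12815246577884)] yaw 6.69103504512874 tilt [ 0.     -0.0005]
F [-0.9968 -1.6411  5.3736] T [-0.4716  0.4483  0.0234] w 0.013078673918606499 23.4667
```

Down on the desk with a light touch. I'll release, then rise.

Call:
jog_arm(commands=[[[0,0,0],[0,0,0],0.85],[[0,0,0],[0,0,0],0.7],[[0,0,0],[0,0,0],0.5],[[0,0,0],[0,0,0],0.3],[[0,0,0],[0,0,0],0.1],[[0,0,0],[0,0,0],0],[[0,0,0],[0,0,0],0],[[0,0,0],[0,0,0],0]])

```text
clock: 24.13
tcp_pos: [0.4777, 0.3098, 0.0446]
ee_rot: [[-0.117, 0.993, 0.0], [0.993, 0.117, 0.0], [0.0, 0.0, -1.0]]
force: [0.1, 0.0, 0.3]
width: 0.085
gripper_force: 0.0
```

Call:
jog_arm(commands=[[[0,0,0],[0,0,0.2],0],[[0,0,0],[0,0,0.5],0],[[0,0,0],[0,0,0.8],0],[[0,0,0],[0,0,0.8],0],[[0,0,0],[0,0,0.8],0],[[0,0,0],[0,0,0.8],0],[[0,0,0],[0,0,0.8],0],[[0,0,0],[0,0,0.8],0]])

```text
clock: 24.8
tcp_pos: [0.4772, 0.3098, 0.267]
ee_rot: [[-0.117, 0.993, 0.0], [0.993, 0.117, 0.0], [0.0, 0.0, -1.0]]
force: [1.5, -0.0, -0.1]
width: 0.0853
gripper_force: 0.0
```

```bash
python3 f.py
python3 - <<'E'
from sil import *
p=[.563,.0465,np.radians(6.57)]
a=manip.grab_frame("scene");b=manip.grab_frame("top")
fr={"scene":a}; K("scene"); fit(RAKE,[.4776,.3096,.117],fr,"rk3")
cv2.imwrite("pics/end.png",np.hstack([cv2.resize(a[140:350,240:520],(420,315)),cv2.resize(b[120:330,150:400],(375,315))]))
E
```

```text
[1.05 0.63 1.59] [1.29 1.05 2.14] [478.45 311.07 267.91] 24.95
rk3 ['scene'] [0.4767 0.3097 0.1088] 6.23 0.269
rk3 ['scene'] [0.4767 0.3097 0.1088] 6.23 0.269
```

View pics/end.png

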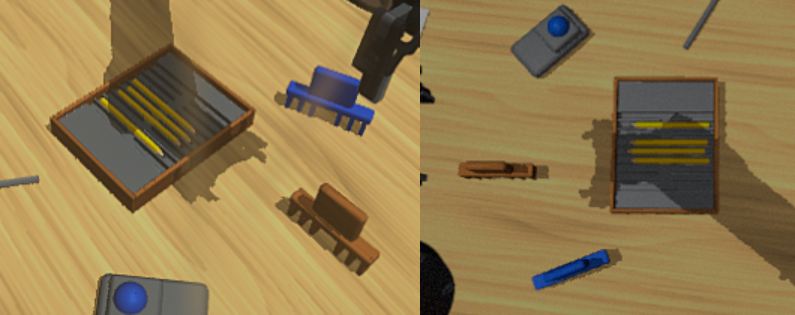

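The four pencils lie parallel in the grooves, the brown rake stands upright on the desk clear of the tray, and the bystanders are where they were.

```bash
python3 -c "
from rig import manip
print(manip.sign_off())"
```

```text
the job is handed in; nothing more can be done
None
```

The job is done and handed in at about 25 s: all four pencils lie parallel in grooves after one comb at about 3 N (about 9 N briefly while I found the wide strip's height), the rake stands upright on the desk clear of the tray, and nothing else was touched.

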